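# Check the orange spring gauge before the lesson

## Task

Before the class gets the spring gauges, check the one with the orange handle: pull its slide out until its orange pointer stands level with that gauge's own red marker, and hold it there for about two seconds. Then ease it back until it is fully home and let go; never let it snap back or run well past the marker, and leave the marker and the blue gauge as they are.

Things in the scene. Friction and masses are not known exactly. Their poses are not given: they have to be found in the camera images.
- orange_slide: Slide of the orange gauge: upright orange paddle, 14 mm thick along the pull, 36 wide, from 20 to 95 mm above the table, on an 8 mm rod (axis 32 mm up). Origin: paddle's centre line, 72 mm up, a good grip, pinched front to back from above. Own z up; own -x is the pull direction, away from the housing. It slides 110 mm along x; spring 2 N at home plus 0.7 N per 10 mm. Starts home, returns by itself.
- orange_pointer (a point): Centre of the orange pointer bar (4 mm along the pull, 26 across, 8 high), 61 mm above the table, over the white scale on the gauge's fixed aluminium housing (150 x 52 mm, 55 mm high, on a 180 x 80 x 8 mm base). Rigid with the paddle, 170 mm behind it; at home the housing's near end is 45 mm behind the paddle's centre.
- orange_mark (a point): Point on the scale's centre line, 61 mm above the table, midway between the two blocks (7 mm along the pull) of the red marker clipped over the orange gauge's housing; the pointer passes between them and is level when both points coincide. It sits 45 to 90 mm from the pointer's home in the pull direction. Axes as the orange slide's.
- blue_slide: The same part of a second, otherwise equal gauge with a blue paddle and pointer and a red marker of its own; not to be moved. Origin and axes as for the orange slide.

How it is judged:
By the outcome, as a careful person would: the job done as asked, in the order asked, and still so for the second after the job is handed in, with the robot touching nothing.
It also fails if it takes over 38 s, if anything falls off the work surface, if the arm or the gripper's body presses on something with over 40 N, if the wrist force passes 120 N, or if a joint passes its speed limit or range.

## Robot

A 7-joint arm with a two-finger parallel gripper is mounted at the origin on the work surface. World frame = base frame: x ahead of the robot, y to its left, z up, the work surface at z = 0. Lengths are in m, angles in rad, forces in N, time in s.
With the tool pointing down it reaches from about 0.4 to 0.85 m from the base axis. Payload 4.5 kg.
Tool frame: the origin (TCP) lies at the very end of the fingers, on their centre line; the grasp point (between the pads) lies 19 mm behind it; z points along the fingers, y is the line along which they close (so a half turn about z gives the same grasp; the last joint's range is limited). The gripper opens to 88 mm and grips with 3 to 60 N. Pads are 18 mm wide; open, the fingers measure 123 mm over their backs; the gripper's body (75 mm by 187 mm) begins 45 mm behind the grasp point.
Start: joints at [1.141, 0.689, -0.195, 1.565, 0.157, 0.902, -0.215], TCP at [0.28, -0.559, 0.203] pointing down, gripper open.
Joint ranges: [-3.01, 3.01], [-0.46, 2.08], [-1.47, 1.51], [0.13, 2.56], [-1, 4.14], [0.04, 2.09], [-2.66, 2.66]. Speed limits (rad/s): [2.57, 2.57, 3.14, 3.14, 3.14, 3.14, 3.14].

## Interface

Orientations are given as a 3x3 rotation matrix whose columns are the frame's x, y, z axes.
In Python, from rig import * gives the robot as it stands. The module is installed in compiled form; this text tells all that it offers.
- The arm moves only by the tool send_rows, never from a script. Its arguments are lists of equal length, an entry for each row: "gripper": the finger opening in mm, from 0 to 88.1; "linear": the shift along the tool's x, y, z in mm, a list of three; "dr": the turn, a rotation vector about the tool's x, y, z in rad, a list of three. In form: {"gripper": [gripper, ...], "linear": [[x, y, z], ...], "dr": [[wx, wy, wz], ...]}. A call has 1 to 5 rows; each row shifts and turns the commanded pose from where the row before left it, along the tool's axes as they then stand; what a row does not reach is not made up. A row lasts 1/10 s, in which the tool goes at most 50 mm and 8.59 degrees, less where a joint would pass 70% of its speed; a pose out of reach is approached as far as the arm can. A call with a gripper value outside its range is refused whole. The fingers move at their own pace and stop on an object; the grip force is fixed at half the most. Time passes only in rows, so rows that do not move let the fingers close. It gives the time, the measured TCP pose, the force, the opening and the grip force at its end, in the units of the state.
- get_obs(): the state, without advancing time (a new reading comes with each control period).
- capture(name): name is "side" or "top"; returns the picture (400x640x3 uint8, blue, green, red); there is no depth.
- camera_model(name): a dict with "vertical_fov" (degrees; the focal length in pixels is half the picture's height over the tangent of half this angle, whatever the lens; pixels are square), "cx", "cy" (the principal point, pixels), "R" (3x3) and "t" (3): a world point X has camera coordinates R X + t. Camera axes: x right, y down, z forward; pixel columns grow to the right and rows downward; lengths in m; the calibration is good to about 2 mm. A picture is of the moment at which its call begins. camera_model takes no time and is no camera call.
- sign_off(): hands the job in; it is judged then, once.
The state is a dict: "clock": time; "qpos": joint angles; "joint_velocities": joint speeds; "joint_torque": joint torques, N m; "tcp_pos": TCP position; "eef_rot": TCP orientation; "contact_force": force on the tool from outside, world axes, zero at the start; "wrist_torque": the same for the moment, N m; "gripper_width": opening from 0.0 (shut) to 1.0 (fully open); "grasp_force": force on a finger pad.
Only numpy, scipy, OpenCV 4.12 (cv2) and the standard library are available. Lean on these libraries where they do the work, as an engineer would, in place of code of your own. Each camera call takes 0.05 s, during which the arm holds its last target. There are 200 camera calls.

## Working session

There is one attempt and no reset: what is moved stays moved. The work goes in short steps, Python scripts to look and compute and a tool call to move; the robot and the scene stay as the last step left them, time stands still between calls to the robot, and variables do not carry over. Pictures are saved under pics/ and viewed, at most 10 in all, crops included, and the job is handed in when it is done.

Besides the shell and the picture viewer there is one more tool, called after ">>>" in YAML: its name, and indented under it one key for each argument. send_rows: Moves the arm, as the interface text tells. Its arguments: {"type":"object","properties":{"gripper":{"type":"array","items":{"type":"number"}},"linear":{"type":"array","items":{"type":"array","items":{"type":"number"}}},"dr":{"type":"array","items":{"type":"array","items":{"type":"number"}}}},"required":["gripper","linear","dr"]}

```bash
mkdir -p pics; python3 - <<'E'
from rig import *
import cv2,numpy as np
for n in("side","top"):
    im=capture(n); cv2.imwrite(f"pics/{n}0.png",im)
    m=camera_model(n); print(n,m["vertical_fov"],m["cx"],m["cy"],np.round(m["R"],3).tolist(),np.round(m["t"],3).tolist())
    print({k:v for k,v in m.items() if k not in("R","t")})
o=get_obs();print(o["clock"],o["tcp_pos"],np.round(o["eef_rot"],3).tolist(),o["gripper_width"])
E
```

```text
side 44.85429626656105 330.8781720991285 200.62565179951892 [[-0.856, -0.516, 0.024], [-0.281, 0.427, -0.86], [0.434, -0.743, -0.51]] [0.544, 0.29, 0.614]
{'vertical_fov': 44.85429626656105, 'cx': 330.8781720991285, 'cy': 200.62565179951892}
top 57.73731721887525 323.533339858172 197.1863806311375 [[-0.012, -1.0, 0.022], [-0.983, 0.008, -0.182], [0.182, -0.024, -0.983]] [-0.007, 0.664, 0.743]
{'vertical_fov': 57.73731721887525, 'cx': 323.533339858172, 'cy': 197.1863806311375}
0.1 [ 0.27927235 -0.55846366  0.2024237 ] [[0.894, 0.447, -0.001], [0.447, -0.894, 0.001], [-0.0, -0.002, -1.0]] 1.003236015107963
```

View pics/side0.png

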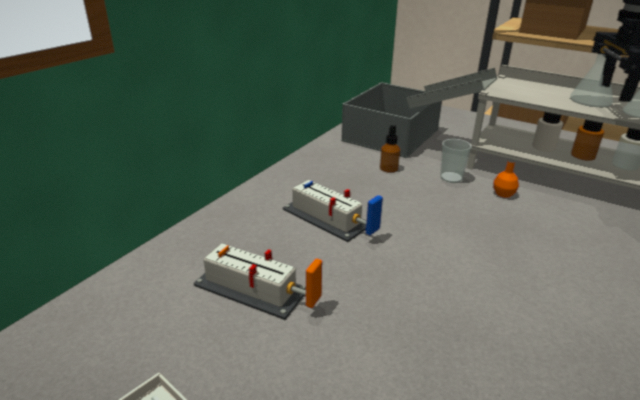

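View pics/top0.png

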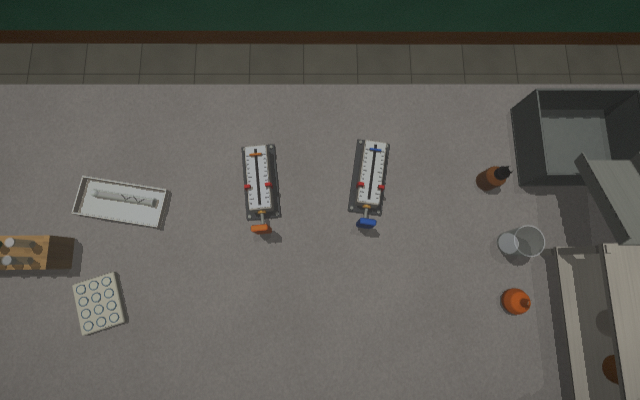

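The side view shows the orange paddle at about (314,283), its pointer at (223,251) and red blocks at (268,254) and (253,272). In the top view the paddle is at (260,228), the pointer at (256,154) and the red blocks at (248,187) and (268,184). The blue gauge is to the right in the top view.

```bash
cat > h.py <<'E'
import cv2,numpy as np
from rig import *
def ray(n,uv):
    m=camera_model(n);f=200/np.tan(np.radians(m["vertical_fov"]/2));R=np.array(m["R"]);t=np.array(m["t"])
    return -R.T@t, R.T@np.array([(uv[0]-m["cx"])/f,(uv[1]-m["cy"])/f,1])
def plane(n,uv,z):
    c,d=ray(n,uv);return c+d*(z-c[2])/d[2]
def tri(a,b):
    (c1,d1),(c2,d2)=ray("top",a),ray("side",b)
    s=np.linalg.lstsq(np.c_[d1,-d2],c2-c1,rcond=None)[0]
    p,q=c1+s[0]*d1,c2+s[1]*d2
    return (p+q)/2,np.linalg.norm(p-q)
def blobs(im,kind,roi):
    h=cv2.cvtColor(im,cv2.COLOR_BGR2HSV);H,S,V=cv2.split(h)
    if kind=="o":k=(H>=6)&(H<=18)&(S>170)&(V>90)
    if kind=="r":k=((H<=4)|(H>=174))&(S>150)&(V>60)
    k=k.astype(np.uint8);x0,y0,x1,y1=roi;z=np.zeros_like(k);z[y0:y1,x0:x1]=k[y0:y1,x0:x1]
    n,l,s,c=cv2.connectedComponentsWithStats(z)
    return [(np.round(c[i],1).tolist(),s[i].tolist()) for i in range(1,n) if s[i][4]>=6]
ROI={"top":(225,130,300,300),"side":(190,225,400,340)}
E
python3 - <<'E'
from h import *
for n in("top","side"):
    im=cv2.imread(f"pics/{n}0.png")
    for k in "or":
        for b in blobs(im,k,ROI[n]):print(n,k,b,[np.round(plane(n,b[0],z),4).tolist() for z in(.061,.072,.095)])
E
```

```text
top o ([257.3, 153.4], [255, 153, 6, 2, 7]) [[0.7653, 0.1343, 0.061], [0.7618, 0.1325, 0.072], [0.7546, 0.1287, 0.095]]
top o ([258.6, 227.5], [251, 225, 16, 7, 85]) [[0.5977, 0.128, 0.061], [0.5966, 0.1262, 0.072], [0.5943, 0.1227, 0.095]]
top r ([267.5, 183.8], [265, 183, 7, 3, 15]) [[0.6949, 0.1102, 0.061], [0.6924, 0.1088, 0.072], [0.6872, 0.1057, 0.095]]
top r ([246.9, 185.9], [245, 185, 5, 3, 14]) [[0.6904, 0.1557, 0.061], [0.688, 0.1536, 0.072], [0.683, 0.1492, 0.095]]
side o ([223.0, 251.1], [219, 246, 9, 10, 40]) [[0.7611, 0.1421, 0.061], [0.7503, 0.1527, 0.072], [0.7277, 0.1748, 0.095]]
side o ([313.3, 282.4], [306, 259, 16, 49, 596]) [[0.5915, 0.1275, 0.061], [0.5845, 0.1385, 0.072], [0.5699, 0.1613, 0.095]]
side r ([267.8, 254.1], [265, 250, 6, 10, 49]) [[0.6937, 0.1082, 0.061], [0.6844, 0.1196, 0.072], [0.665, 0.1434, 0.095]]
side r ([251.9, 274.1], [249, 264, 8, 23, 96]) [[0.683, 0.1628, 0.061], [0.674, 0.1729, 0.072], [0.655, 0.1941, 0.095]]
```

>>> send_rows:
  gripper: [60,50,34,34,34]
  linear:
    - [20,-15,0]
    - [35,-28,0]
    - [36,-29,0]
    - [36,-29,0]
    - [36,-29,0]
  dr:
    - [0,0,0]
    - [0,0,0]
    - [0,0,0]
    - [0,0,0]
    - [0,0,0]

```text
clock: 0.6
tcp_pos: [0.3675, -0.368, 0.2029]
eef_rot: [[0.895, 0.447, -0.0], [0.447, -0.895, 0.0], [0.0, -0.0, -1.0]]
contact_force: [0.7, 0.6, -0.2]
gripper_width: 0.571
grasp_force: 0.0
```

```bash
python3 - <<'E'
from h import *
im=cv2.imread("pics/top0.png")[135:245,220:300]
s=cv2.imread("pics/side0.png")[230:320,190:330]
a=cv2.resize(im,None,fx=5,fy=5,interpolation=cv2.INTER_CUBIC)
b=cv2.resize(s,None,fx=2.8,fy=2.8,interpolation=cv2.INTER_CUBIC)
c=np.zeros((550,800,3),np.uint8);c[:550,:400]=a;c[:b.shape[0],402:402+b.shape[1]]=b
cv2.imwrite("pics/z.png",cv2.convertScaleAbs(c,alpha=1.6))
E
```

```text
(no output)
```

View pics/z.png

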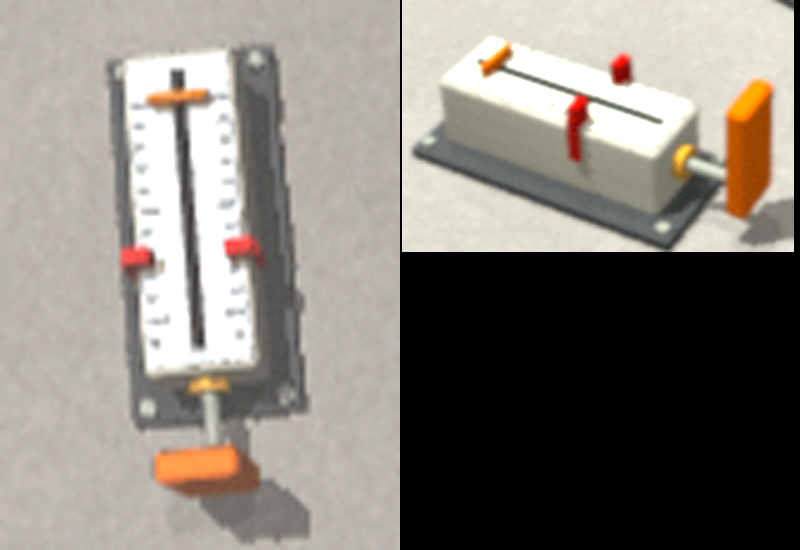

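The crop shows the slot running from (178,70) to (198,347), the pointer at (178,97), the red blocks at (136,258) and (238,247), and the paddle's top face at (197,463). The side inset agrees.

>>> send_rows:
  gripper: [34,34,34,34,34]
  linear:
    - [36,-29,0]
    - [36,-29,0]
    - [36,-29,0]
    - [36,-29,0]
    - [36,-29,0]
  dr:
    - [0,0,-0.1]
    - [0,0,0]
    - [0,0,0]
    - [0,0,0]
    - [0,0,0]

```text
clock: 1.1
tcp_pos: [0.4463, -0.151, 0.203]
eef_rot: [[0.845, 0.534, -0.0], [0.534, -0.845, 0.0], [-0.0, -0.0, -1.0]]
contact_force: [1.2, -1.1, 0.3]
gripper_width: 0.383
grasp_force: 0.0
```

```bash
python3 - <<'E'
from h import *
P=lambda x,y,z:plane("top",(220+x/5,135+y/5),z)
a,b=P(178,70,.055),P(198,347,.055);d=a-b;psi=np.arctan2(d[1],d[0]);print("slot",a,b,psi)
e=np.array([np.cos(psi),np.sin(psi)]);n=np.array([-e[1],e[0]])
for nm,p in dict(pt=P(178,97,.065),pad=P(197,463,.095),r1=P(136,258,.068),r2=P(238,247,.068),slot=b).items():print(nm,p.round(4),(p[:2]@e).round(4),(p[:2]@n).round(4))
q=np.array([402,0]);S=lambda x,y:(190+(x-402)/2.8,230+y/2.8)
T=lambda x,y:(220+x/5,135+y/5)
for A,B in(((178,97),(496,59)),((136,258),(578,108)),((238,247),(621,68)),((197,460),(752,95))):
    p,r=tri(T(*A),S(*B));print(p.round(4),r.round(4),(p[:2]@e).round(4),(p[:2]@n).round(4))
o=get_obs();print(o["tcp_pos"],o["eef_rot"])
E
```

```text
slot [0.77763202 0.13933509 0.055     ] [0.64957183 0.12771883 0.055     ] 0.09046184548374037
pt [0.7617 0.1374 0.065 ] 0.771 0.068
pad [0.594 0.121 0.095] 0.6025 0.0669
r1 [0.6873 0.1537 0.068 ] 0.6984 0.0909
r2 [0.6919 0.109  0.068 ] 0.6989 0.0461
slot [0.6496 0.1277 0.055 ] 0.6585 0.0685
[0.7638 0.1385 0.0578] 0.0004 0.7731 0.0689
[0.688  0.1543 0.0641] 0.0004 0.6991 0.0915
[0.6926 0.1095 0.0621] 0.0013 0.6997 0.0465
[0.5944 0.121  0.0915] 0.0026 0.6029 0.0668
[ 0.44631276 -0.1509794   0.20301256] [[ 8.45340237e-01  5.34228223e-01 -3.00479241e-04]
 [ 5.34228251e-01 -8.45340272e-01  1.79372390e-05]
 [-2.44424624e-04 -1.75687569e-04 -9.99999955e-01]]
```

>>> send_rows:
  gripper: [34,34,34,34,34]
  linear:
    - [38.6,-21.7,0]
    - [38.6,-21.7,0]
    - [38.6,-21.7,0]
    - [38.6,-21.7,0]
    - [38.6,-21.7,0]
  dr:
    - [0,0,0]
    - [0,0,0]
    - [0,0,0]
    - [0,0,0]
    - [0,0,0]

```text
clock: 1.6
tcp_pos: [0.5517, 0.0437, 0.2029]
eef_rot: [[0.845, 0.535, -0.001], [0.535, -0.845, -0.0], [-0.001, -0.0, -1.0]]
contact_force: [1.2, -1.3, -0.2]
gripper_width: 0.384
grasp_force: 0.0
```

>>> send_rows:
  gripper: [34,34,34,34,34]
  linear:
    - [38.6,-21.7,0]
    - [38.6,-21.7,0]
    - [0,0,0]
    - [0,0,0]
    - [0,0,0]
  dr:
    - [0,0,0]
    - [0,0,0]
    - [0,0,-0.137]
    - [0,0,-0.137]
    - [0,0,-0.137]

```text
clock: 2.1
tcp_pos: [0.593, 0.1204, 0.2025]
eef_rot: [[0.556, 0.831, -0.001], [0.831, -0.556, -0.001], [-0.001, -0.001, -1.0]]
contact_force: [0.0, 0.1, -0.5]
gripper_width: 0.384
grasp_force: 0.0
```

>>> send_rows:
  gripper: [34,34,34,34,34]
  linear:
    - [0,0,0]
    - [0,0,0]
    - [0,0,0]
    - [0,0,0]
    - [0,0,0]
  dr:
    - [0,0,-0.137]
    - [0,0,-0.137]
    - [0,0,-0.137]
    - [0,0,-0.137]
    - [0,0,-0.137]

```text
clock: 2.6
tcp_pos: [0.593, 0.1198, 0.2027]
eef_rot: [[-0.094, 0.996, -0.001], [0.996, 0.094, -0.0], [-0.0, -0.001, -1.0]]
contact_force: [-0.3, -0.1, -0.1]
gripper_width: 0.386
grasp_force: 0.0
```

>>> send_rows:
  gripper: [34,34]
  linear:
    - [0,0,0]
    - [0,0,0]
  dr:
    - [0,0,0]
    - [0,0,0]

```text
clock: 2.8
tcp_pos: [0.5932, 0.1199, 0.2028]
eef_rot: [[-0.086, 0.996, -0.001], [0.996, 0.086, -0.0], [0.0, -0.001, -1.0]]
contact_force: [-1.0, 1.1, -0.2]
gripper_width: 0.384
grasp_force: 0.0
```

>>> send_rows:
  gripper: [34,34,34,34]
  linear:
    - [2,0.5,30]
    - [0,0,30]
    - [0,0,30]
    - [0,0,5]
  dr:
    - [0,0,0]
    - [0,0,0]
    - [0,0,0]
    - [0,0,0]

```text
clock: 3.2
tcp_pos: [0.5912, 0.121, 0.1049]
eef_rot: [[-0.087, 0.996, -0.006], [0.996, 0.087, -0.003], [-0.002, -0.006, -1.0]]
contact_force: [-1.5, 0.0, -0.2]
gripper_width: 0.384
grasp_force: 0.0
```

```bash
python3 - <<'E'
from h import *
a=capture("side");b=capture("top")
c=np.zeros((600,800,3),np.uint8)
c[:300,:525]=cv2.resize(a[170:320,170:432],(525,300));c[300:,:525]=cv2.resize(b[120:270,170:432],(525,300))
cv2.imwrite("pics/c1.png",cv2.convertScaleAbs(c,alpha=1.5))
E
```

```text
(no output)
```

View pics/c1.png

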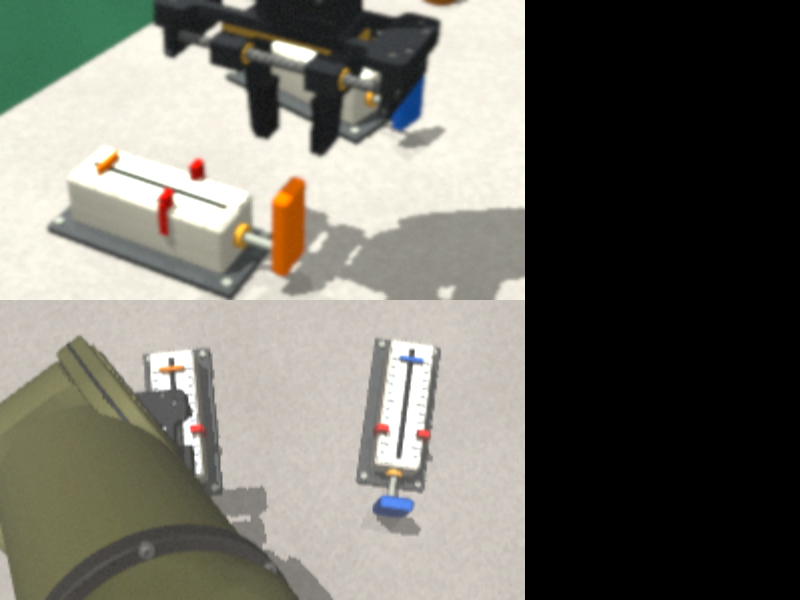

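The side view shows the fingertips about 21 px above the paddle top. In the top view the arm hides the paddle. I'll check whether the gap agrees with the projected TCP.

```bash
python3 - <<'E'
from h import *
o=get_obs();print(o["tcp_pos"],o["clock"])
m=camera_model("side");f=200/np.tan(np.radians(m["vertical_fov"]/2))
for p in(o["tcp_pos"],[.594,.122,.095],[.594,.122,.02],[.687,.154,.061]):
    c=np.array(m["R"])@p+m["t"];print(c[2],c[:2]/c[2]*f+[m["cx"],m["cy"]])
E
```

```text
[0.59323194 0.12202485 0.10764906] 3.3
0.7254439630591802 [314.51706104 255.85734574]
0.7322516612026353 [314.04088777 262.38928099]
0.7705327569928322 [313.74117186 299.86524458]
0.7661593236389752 [253.46337265 270.22002775]
```

```bash
python3 - <<'E'
from h import *
a=capture("side")
cv2.imwrite("pics/c2.png",cv2.convertScaleAbs(cv2.resize(a[200:320,250:370],(600,600),interpolation=cv2.INTER_CUBIC),alpha=1.5))
E
```

```text
(no output)
```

View pics/c2.png

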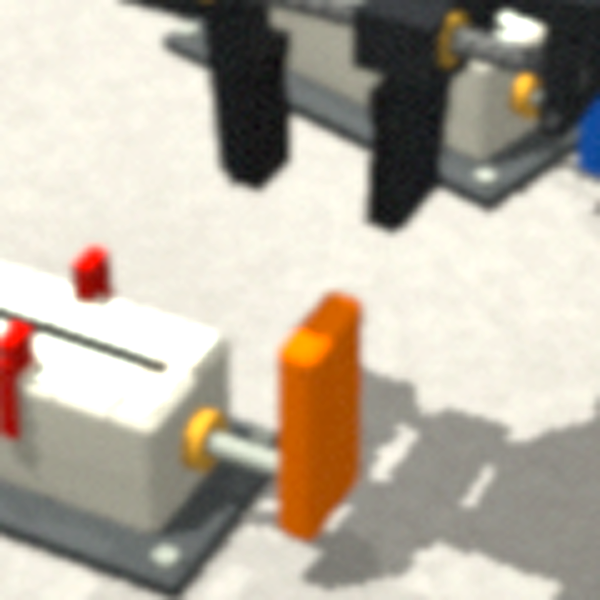

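The fingertips sit at crop (250,175) and (395,220), so their middle is at px (314,239). The reported TCP projects to (314.5,256), so I'll check the gripper's body in the top view.

```bash
python3 - <<'E'
from h import *
b=capture("top")
cv2.imwrite("pics/c3.png",cv2.convertScaleAbs(cv2.resize(b[130:250,190:310],(600,600),interpolation=cv2.INTER_CUBIC),alpha=2))
for z in(.14,.17,.2,.25):print(z,plane("top",(264,165),z))
# point along side ray of fingertip middle
c,d=ray("side",(314,239))
for z in(.10,.11,.12,.13,.14):print((c+d*(z-c[2])/d[2]).round(4))
E
```

```text
0.14 [0.7160779  0.10738562 0.14      ]
0.17 [0.70770419 0.10307797 0.17      ]
0.2 [0.69933048 0.09877031 0.2       ]
0.25 [0.68537429 0.09159088 0.25      ]
[0.6233 0.0767 0.1   ]
[0.6157 0.0886 0.11  ]
[0.6081 0.1005 0.12  ]
[0.6005 0.1125 0.13  ]
[0.5929 0.1244 0.14  ]
```

View pics/c3.png

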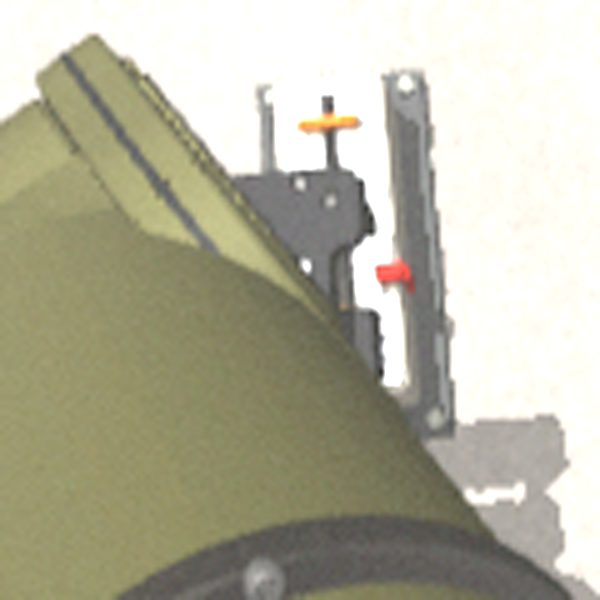

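The top view agrees with the horizontal position: the gripper end is at about (262,164), beside the gauge axis. The fingertips seem to be about 32 mm higher than reported, so I'll test by descending to a reported 0.075 and closing. Real contact stops at 14 mm; otherwise the fingers close on air.

>>> send_rows:
  gripper: [34,34,34,34]
  linear:
    - [0,0,11]
    - [0,0,11]
    - [0,0,11]
    - [0,0,0]
  dr:
    - [0,0,0]
    - [0,0,0]
    - [0,0,0]
    - [0,0,0]

```text
clock: 3.8
tcp_pos: [0.5923, 0.1215, 0.0732]
eef_rot: [[-0.089, 0.996, -0.003], [0.996, 0.089, -0.001], [-0.001, -0.003, -1.0]]
contact_force: [0.3, -0.0, -0.9]
gripper_width: 0.383
grasp_force: 0.0
```

>>> send_rows:
  gripper: [28,22,16,10,10]
  linear:
    - [0,0,0]
    - [0,0,0]
    - [0,0,0]
    - [0,0,0]
    - [0,0,0]
  dr:
    - [0,0,0]
    - [0,0,0]
    - [0,0,0]
    - [0,0,0]
    - [0,0,0]

```text
clock: 4.3
tcp_pos: [0.5939, 0.1221, 0.0754]
eef_rot: [[-0.089, 0.996, 0.0], [0.996, 0.089, 0.0], [-0.0, 0.0, -1.0]]
contact_force: [-0.5, 0.1, -0.0]
gripper_width: 0.114
grasp_force: 0.0
```

```bash
python3 - <<'E'
from h import *
a=capture("side")
cv2.imwrite("pics/c4.png",cv2.convertScaleAbs(cv2.resize(a[200:320,250:370],(600,600),interpolation=cv2.INTER_CUBIC),alpha=1.5))
o=get_obs();print(o["gripper_width"]*88,o["grasp_force"],o["tcp_pos"],o["contact_force"])
E
```

```text
10.081993833370984 0.0 [0.59382519 0.12208669 0.07531319] [ 0.77217332  0.12356457 -0.35630226]
```

View pics/c4.png

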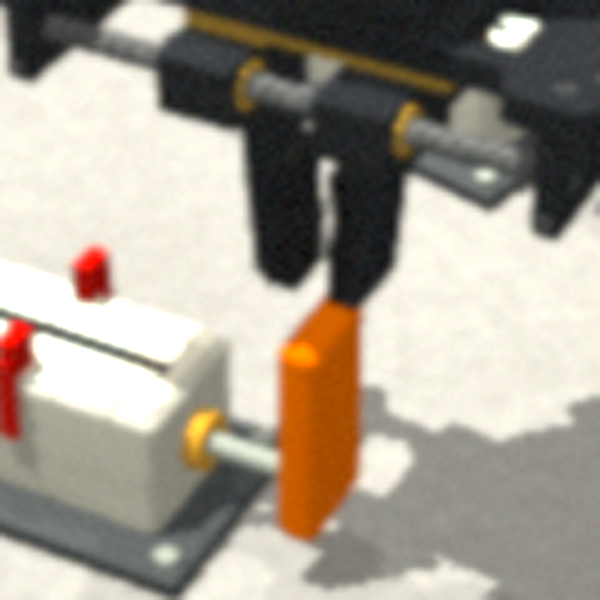

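The fingers closed on air at 10 mm, and the picture shows their tips at crop (290,280) and (355,300), just above the paddle top. So the real fingertips are about 32 mm above the reported z, while the horizontal position agrees in both views. I'll reopen and go lower, watching the force.

>>> send_rows:
  gripper: [34,34,34,34,34]
  linear:
    - [0,0,0]
    - [0,0,0]
    - [0,0,0]
    - [0,0,0]
    - [0,0,5]
  dr:
    - [0,0,0]
    - [0,0,0]
    - [0,0,0]
    - [0,0,0]
    - [0,0,0]

```text
clock: 4.85
tcp_pos: [0.5942, 0.1223, 0.0705]
eef_rot: [[-0.089, 0.996, 0.001], [0.996, 0.089, 0.0], [0.0, 0.001, -1.0]]
contact_force: [-0.1, -0.3, 0.3]
gripper_width: 0.388
grasp_force: 0.0
```

>>> send_rows:
  gripper: [34,34,34,34,34]
  linear:
    - [0,0,5]
    - [0,0,5]
    - [0,0,5]
    - [0,0,5]
    - [0,0,0]
  dr:
    - [0,0,0]
    - [0,0,0]
    - [0,0,0]
    - [0,0,0]
    - [0,0,0]

```text
clock: 5.35
tcp_pos: [0.5931, 0.1219, 0.0492]
eef_rot: [[-0.089, 0.996, -0.001], [0.996, 0.089, -0.001], [-0.0, -0.001, -1.0]]
contact_force: [-0.5, -0.4, 0.2]
gripper_width: 0.385
grasp_force: 0.0
```

```bash
python3 - <<'E'
from h import *
a=capture("side")
cv2.imwrite("pics/c5.png",cv2.convertScaleAbs(cv2.resize(a[200:320,250:370],(600,600),interpolation=cv2.INTER_CUBIC),alpha=1.5))
o=get_obs();print(o["gripper_width"]*88,o["grasp_force"],o["tcp_pos"],o["contact_force"])
E
```

```text
33.74177310415993 0.0 [0.59341092 0.12196714 0.04963114] [ 0.1073748  -0.95177534  0.51511263]
```

View pics/c5.png

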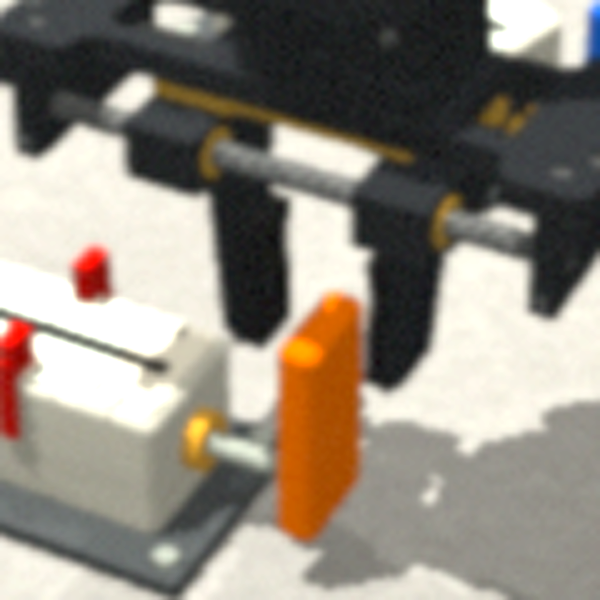

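The fingers now straddle the paddle at crop (250,340) and (395,385), with the tips about 80 mm up. I'll go 20 mm lower and close.

>>> send_rows:
  gripper: [34,34,34,34,34]
  linear:
    - [0,0,5]
    - [0,0,5]
    - [0,0,5]
    - [0,0,5]
    - [0,0,0]
  dr:
    - [0,0,0]
    - [0,0,0]
    - [0,0,0]
    - [0,0,0]
    - [0,0,0]

```text
clock: 5.9
tcp_pos: [0.5931, 0.1219, 0.0292]
eef_rot: [[-0.089, 0.996, -0.001], [0.996, 0.089, -0.001], [-0.0, -0.001, -1.0]]
contact_force: [0.1, -0.1, -0.3]
gripper_width: 0.383
grasp_force: 0.0
```

>>> send_rows:
  gripper: [26,20,16,12,10]
  linear:
    - [0,0,0]
    - [0,0,0]
    - [0,0,0]
    - [0,0,0]
    - [0,0,0]
  dr:
    - [0,0,0]
    - [0,0,0]
    - [0,0,0]
    - [0,0,0]
    - [0,0,0]

```text
clock: 6.4
tcp_pos: [0.5947, 0.1222, 0.0304]
eef_rot: [[-0.089, 0.996, 0.002], [0.996, 0.089, 0.0], [0.0, 0.002, -1.0]]
contact_force: [1.2, 0.9, -1.1]
gripper_width: 0.157
grasp_force: 30.0
```

>>> send_rows:
  gripper: [4,4]
  linear:
    - [0,0,0]
    - [0,0,0]
  dr:
    - [0,0,0]
    - [0,0,0]

```text
clock: 6.6
tcp_pos: [0.5943, 0.1222, 0.0304]
eef_rot: [[-0.089, 0.996, 0.001], [0.996, 0.089, 0.0], [0.0, 0.001, -1.0]]
contact_force: [2.8, 0.0, 0.1]
gripper_width: 0.158
grasp_force: 30.0
```

>>> send_rows:
  gripper: [4,4,4,4,4]
  linear:
    - [0,-4,0]
    - [0,-7,0]
    - [0,-7,0]
    - [0,-7,0]
    - [0,-7,0]
  dr:
    - [0,0,0]
    - [0,0,0]
    - [0,0,0]
    - [0,0,0]
    - [0,0,0]

```text
clock: 7.1
tcp_pos: [0.5618, 0.119, 0.0304]
eef_rot: [[-0.089, 0.996, 0.001], [0.996, 0.089, -0.0], [-0.0, 0.001, -1.0]]
contact_force: [5.1, -0.4, -0.5]
gripper_width: 0.152
grasp_force: 30.0
```

>>> send_rows:
  gripper: [4,4,4,4,4]
  linear:
    - [0,-7,0]
    - [0,-7,0]
    - [0,-7,0]
    - [0,-5,0]
    - [0,-2,0]
  dr:
    - [0,0,0]
    - [0,0,0]
    - [0,0,0]
    - [0,0,0]
    - [0,0,0]

```text
clock: 7.6
tcp_pos: [0.5345, 0.1163, 0.0304]
eef_rot: [[-0.089, 0.996, 0.002], [0.996, 0.089, -0.0], [-0.0, 0.002, -1.0]]
contact_force: [8.1, -0.6, -1.6]
gripper_width: 0.154
grasp_force: 30.0
```

>>> send_rows:
  gripper: [4,4]
  linear:
    - [0,0,0]
    - [0,0,0]
  dr:
    - [0,0,0]
    - [0,0,0]

```text
clock: 7.8
tcp_pos: [0.5348, 0.1163, 0.0303]
eef_rot: [[-0.088, 0.996, 0.002], [0.996, 0.088, -0.0], [-0.0, 0.002, -1.0]]
contact_force: [5.9, -0.6, -1.1]
gripper_width: 0.154
grasp_force: 30.0
```

```bash
python3 - <<'E'
from h import *
a=capture("side");b=capture("top")
c=np.zeros((560,800,3),np.uint8)
c[:,:]=0
c[:490,:560]=cv2.resize(a[230:300,200:280],(560,490),interpolation=cv2.INTER_CUBIC)
c[:480,560:]=cv2.resize(b[140:220,240:280],(240,480),interpolation=cv2.INTER_CUBIC)
cv2.imwrite("pics/c6.png",cv2.convertScaleAbs(c,alpha=1.5))
cv2.imwrite("pics/s60.png",a);cv2.imwrite("pics/t60.png",b)
for n,im in(("side",a),("top",b)):
    for k in "or":
        for q in blobs(im,k,ROI[n]):print(n,k,q)
o=get_obs();print(o["gripper_width"]*88,o["grasp_force"],o["tcp_pos"],o["contact_force"])
E
```

```text
side o ([254.1, 260.7], [250, 256, 9, 10, 45])
side o ([347.9, 297.1], [342, 271, 15, 50, 488])
side r ([267.8, 254.1], [265, 250, 6, 10, 48])
side r ([251.9, 274.2], [250, 265, 7, 22, 92])
top o ([256.5, 180.0], [253, 180, 8, 1, 8])
top r ([267.5, 183.8], [265, 183, 7, 3, 15])
top r ([246.9, 185.9], [245, 185, 5, 3, 14])
13.531684733669163 30.004506390541792 [0.53489925 0.11633632 0.03036616] [ 6.05003883 -0.73606288 -0.1026676 ]
```

View pics/c6.png

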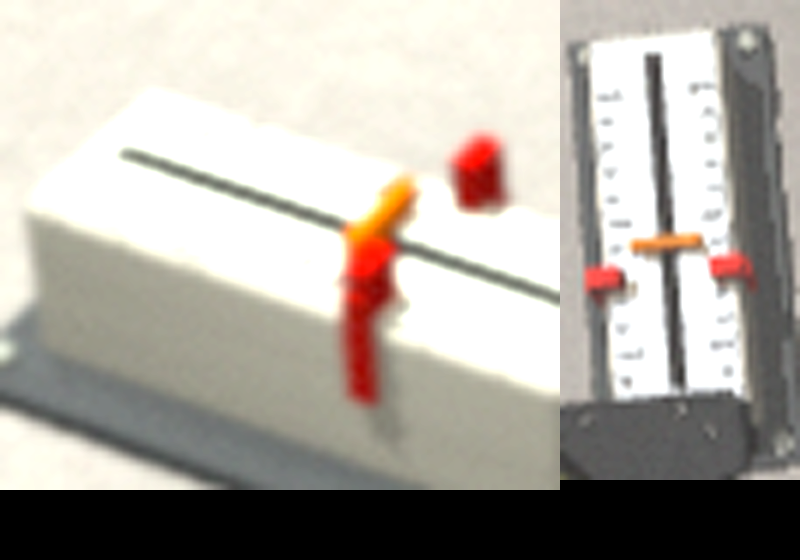

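At a 60 mm pull the side view shows the pointer at (254,261), just short of the block line (253,269)–(268,254.5). The top view has the pointer at row 180.5 against 185.5 for the blocks. About 12 mm remains, so I'll go 11 and remeasure numerically.

>>> send_rows:
  gripper: [4,4,4,4,4]
  linear:
    - [0,-4,0]
    - [0,-4,0]
    - [0,-3,0]
    - [0,0,0]
    - [0,0,0]
  dr:
    - [0,0,0]
    - [0,0,0]
    - [0,0,0]
    - [0,0,0]
    - [0,0,0]

```text
clock: 8.4
tcp_pos: [0.5242, 0.1153, 0.0303]
eef_rot: [[-0.088, 0.996, 0.002], [0.996, 0.088, -0.0], [-0.0, 0.002, -1.0]]
contact_force: [7.2, -1.5, -0.8]
gripper_width: 0.159
grasp_force: 30.0
```

```bash
python3 - <<'E'
from h import *
a=capture("side");b=capture("top")
c=np.zeros((560,800,3),np.uint8)
c[:490,:560]=cv2.resize(a[240:289,230:286],(560,490),interpolation=cv2.INTER_CUBIC)
c[:400,560:]=cv2.resize(b[165:205,246:270],(240,400),interpolation=cv2.INTER_CUBIC)
cv2.imwrite("pics/c7.png",cv2.convertScaleAbs(c,alpha=1.5))
o=get_obs();print(o["clock"],o["gripper_width"]*88,o["tcp_pos"],o["contact_force"])
# subpixel: saturation-weighted row centroid in the top view
e=np.array([np.cos(.0893),np.sin(.0893)])
def cen(im,lo,hi,roi):
    h=cv2.cvtColor(im,cv2.COLOR_BGR2HSV);x0,y0,x1,y1=roi;h=h[y0:y1,x0:x1].astype(int);Hh=(h[...,0]+90)%180-90
    w=((Hh>=lo)&(Hh<=hi)&(h[...,1]>70))*h[...,1].astype(float)
    Y,X=np.mgrid[y0:y1,x0:x1];return np.array([(w*X).sum(),(w*Y).sum()])/w.sum()
for f,im in(("0",cv2.imread("pics/top0.png")),("60",cv2.imread("pics/t60.png")),("71",b)):
    y={"0":(148,160),"60":(175,185),"71":(179,191)}[f]
    p=cen(im,7,20,(251,y[0],263,y[1]));r1=cen(im,-8,5,(242,180,252,192));r2=cen(im,-8,5,(262,178,274,190))
    P=plane("top",p,.062);M=[plane("top",(r1+r2)/2,z) for z in(.062,.066)]
    print(f,p.round(2),r1.round(2),r2.round(2),"to go mm",[((P-m)[:2]@e*1000).round(1) for m in M])
E
```

```text
8.5 13.767851722935552 [0.5242618  0.1152937  0.03034635] [ 7.49362723 -2.12591286 -1.18767939]
0 [255.59 153.84] [246.52 186.18] [268.47 184.19] to go mm [np.float64(72.5), np.float64(73.5)]
60 [257.04 179.92] [246.52 186.2 ] [268.46 184.19] to go mm [np.float64(12.1), np.float64(13.0)]
71 [257.13 184.73] [246.51 186.21] [268.44 184.19] to go mm [np.float64(1.1), np.float64(2.1)]
```

View pics/c7.png

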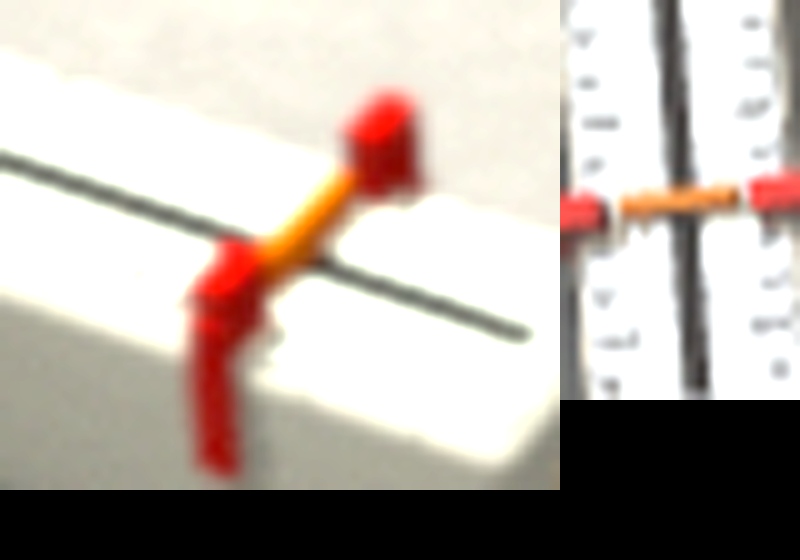

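The pointer now sits between the two blocks in both views; in the top crop it is at row 200, with the block mean at about 202. I'll add 1 mm and hold for about 2.3 s.

>>> send_rows:
  gripper: [4,4,4,4,4]
  linear:
    - [0,-1,0]
    - [0,0,0]
    - [0,0,0]
    - [0,0,0]
    - [0,0,0]
  dr:
    - [0,0,0]
    - [0,0,0]
    - [0,0,0]
    - [0,0,0]
    - [0,0,0]

```text
clock: 9.0
tcp_pos: [0.5234, 0.1152, 0.0303]
eef_rot: [[-0.088, 0.996, 0.003], [0.996, 0.088, -0.0], [-0.0, 0.003, -1.0]]
contact_force: [8.6, -2.1, -1.8]
gripper_width: 0.155
grasp_force: 30.0
```

>>> send_rows:
  gripper: [4,4,4,4,4]
  linear:
    - [0,0,0]
    - [0,0,0]
    - [0,0,0]
    - [0,0,0]
    - [0,0,0]
  dr:
    - [0,0,0]
    - [0,0,0]
    - [0,0,0]
    - [0,0,0]
    - [0,0,0]

```text
clock: 9.5
tcp_pos: [0.5234, 0.1152, 0.0303]
eef_rot: [[-0.088, 0.996, 0.003], [0.996, 0.088, -0.0], [-0.0, 0.003, -1.0]]
contact_force: [5.9, -2.6, -0.6]
gripper_width: 0.157
grasp_force: 30.0
```

>>> send_rows:
  gripper: [4,4,4,4,4]
  linear:
    - [0,0,0]
    - [0,0,0]
    - [0,0,0]
    - [0,0,0]
    - [0,0,0]
  dr:
    - [0,0,0]
    - [0,0,0]
    - [0,0,0]
    - [0,0,0]
    - [0,0,0]

```text
clock: 10.0
tcp_pos: [0.5234, 0.1152, 0.0303]
eef_rot: [[-0.088, 0.996, 0.003], [0.996, 0.088, -0.0], [-0.0, 0.003, -1.0]]
contact_force: [7.5, -2.5, -2.0]
gripper_width: 0.153
grasp_force: 30.0
```

>>> send_rows:
  gripper: [4,4,4,4,4]
  linear:
    - [0,0,0]
    - [0,0,0]
    - [0,0,0]
    - [0,0,0]
    - [0,0,0]
  dr:
    - [0,0,0]
    - [0,0,0]
    - [0,0,0]
    - [0,0,0]
    - [0,0,0]

```text
clock: 10.5
tcp_pos: [0.5234, 0.1152, 0.0303]
eef_rot: [[-0.088, 0.996, 0.003], [0.996, 0.088, -0.0], [-0.0, 0.003, -1.0]]
contact_force: [7.4, -1.8, -1.7]
gripper_width: 0.157
grasp_force: 30.0
```

>>> send_rows:
  gripper: [4,4,4,4]
  linear:
    - [0,0,0]
    - [0,0,0]
    - [0,0,0]
    - [0,0,0]
  dr:
    - [0,0,0]
    - [0,0,0]
    - [0,0,0]
    - [0,0,0]

```text
clock: 10.9
tcp_pos: [0.5234, 0.1152, 0.0303]
eef_rot: [[-0.088, 0.996, 0.003], [0.996, 0.088, -0.0], [-0.0, 0.003, -1.0]]
contact_force: [8.1, -1.5, -2.3]
gripper_width: 0.154
grasp_force: 30.0
```

>>> send_rows:
  gripper: [4,4,4,4,4]
  linear:
    - [0,3,0]
    - [0,5,0]
    - [0,5,0]
    - [0,5,0]
    - [0,5,0]
  dr:
    - [0,0,0]
    - [0,0,0]
    - [0,0,0]
    - [0,0,0]
    - [0,0,0]

```text
clock: 11.4
tcp_pos: [0.5457, 0.1173, 0.0303]
eef_rot: [[-0.088, 0.996, 0.002], [0.996, 0.088, -0.0], [-0.0, 0.001, -1.0]]
contact_force: [5.0, -1.7, 0.3]
gripper_width: 0.158
grasp_force: 30.0
```

>>> send_rows:
  gripper: [4,4,4,4,4]
  linear:
    - [0,5,0]
    - [0,5,0]
    - [0,5,0]
    - [0,5,0]
    - [0,5,0]
  dr:
    - [0,0,0]
    - [0,0,0]
    - [0,0,0]
    - [0,0,0]
    - [0,0,0]

```text
clock: 11.9
tcp_pos: [0.5701, 0.1198, 0.0303]
eef_rot: [[-0.089, 0.996, 0.0], [0.996, 0.089, -0.0], [-0.0, 0.0, -1.0]]
contact_force: [3.7, -2.4, 4.2]
gripper_width: 0.156
grasp_force: 30.0
```

>>> send_rows:
  gripper: [4,4,4,4,4]
  linear:
    - [0,5,0]
    - [0,5,0]
    - [0,4,0]
    - [0,3,0]
    - [0,2,0]
  dr:
    - [0,0,0]
    - [0,0,0]
    - [0,0,0]
    - [0,0,0]
    - [0,0,0]

```text
clock: 12.4
tcp_pos: [0.5888, 0.1217, 0.0303]
eef_rot: [[-0.089, 0.996, -0.0], [0.996, 0.089, -0.0], [-0.0, -0.0, -1.0]]
contact_force: [2.6, -1.3, 5.9]
gripper_width: 0.154
grasp_force: 30.0
```

>>> send_rows:
  gripper: [4,4,4,4]
  linear:
    - [0,2,0]
    - [0,1.5,0]
    - [0,0,0]
    - [0,0,0]
  dr:
    - [0,0,0]
    - [0,0,0]
    - [0,0,0]
    - [0,0,0]

```text
clock: 12.8
tcp_pos: [0.5922, 0.122, 0.0303]
eef_rot: [[-0.089, 0.996, -0.0], [0.996, 0.089, -0.0], [-0.0, -0.0, -1.0]]
contact_force: [1.9, -1.0, 5.8]
gripper_width: 0.157
grasp_force: 30.0
```

```bash
python3 - <<'E'
from h import *
o=get_obs();print(o["clock"],o["tcp_pos"],o["contact_force"])
for n in("side",):
    for q in blobs(capture(n),"o",ROI[n]):print(n,q)
print(get_obs()["contact_force"])
E
```

```text
12.8 [0.59219751 0.121959   0.03032197] [ 1.88469805 -1.00109758  5.75235245]
side ([224.5, 251.6], [220, 247, 10, 10, 40])
side ([313.4, 286.2], [307, 261, 16, 47, 473])
[ 1.66721448 -2.38949087  6.36817325]
```

>>> send_rows:
  gripper: [4,4,4,4]
  linear:
    - [0,1,0]
    - [0,1,0]
    - [0,0,0]
    - [0,0,0]
  dr:
    - [0,0,0]
    - [0,0,0]
    - [0,0,0]
    - [0,0,0]

```text
clock: 13.25
tcp_pos: [0.594, 0.1221, 0.0303]
eef_rot: [[-0.089, 0.996, -0.0], [0.996, 0.089, -0.0], [-0.0, -0.001, -1.0]]
contact_force: [1.8, -0.9, 5.1]
gripper_width: 0.158
grasp_force: 30.0
```

>>> send_rows:
  gripper: [4,4,4]
  linear:
    - [0,0.7,0]
    - [0,0,0]
    - [0,0,0]
  dr:
    - [0,0,0]
    - [0,0,0]
    - [0,0,0]

```text
clock: 13.55
tcp_pos: [0.5946, 0.1222, 0.0303]
eef_rot: [[-0.089, 0.996, -0.001], [0.996, 0.089, -0.0], [-0.0, -0.001, -1.0]]
contact_force: [2.2, -1.3, 6.1]
gripper_width: 0.155
grasp_force: 30.0
```

```bash
python3 - <<'E'
from h import *
for q in blobs(capture("side"),"o",ROI["side"]):print(q)
o=get_obs();print(o["clock"],o["tcp_pos"],o["contact_force"])
E
```

```text
([223.3, 251.2], [219, 246, 9, 10, 41])
([311.9, 286.1], [306, 261, 16, 47, 481])
13.6 [0.59460363 0.12221604 0.0303043 ] [ 2.5327918  -1.1806838   5.43741469]
```

>>> send_rows:
  gripper: [4,4,4]
  linear:
    - [0,0.6,0]
    - [0,0,0]
    - [0,0,0]
  dr:
    - [0,0,0]
    - [0,0,0]
    - [0,0,0]

```text
clock: 13.9
tcp_pos: [0.595, 0.1223, 0.0303]
eef_rot: [[-0.089, 0.996, -0.001], [0.996, 0.089, -0.0], [-0.0, -0.001, -1.0]]
contact_force: [2.2, -1.8, 5.6]
gripper_width: 0.153
grasp_force: 30.0
```

>>> send_rows:
  gripper: [4,4,4]
  linear:
    - [0,0.6,0]
    - [0,0,0]
    - [0,0,0]
  dr:
    - [0,0,0]
    - [0,0,0]
    - [0,0,0]

```text
clock: 14.2
tcp_pos: [0.595, 0.1222, 0.0303]
eef_rot: [[-0.089, 0.996, -0.002], [0.996, 0.089, -0.001], [-0.0, -0.002, -1.0]]
contact_force: [0.9, -0.9, 6.9]
gripper_width: 0.158
grasp_force: 30.0
```

The position has stopped advancing, so the slide is at its home stop. I'll open and lift.

>>> send_rows:
  gripper: [18,22,28,32,32]
  linear:
    - [0,0,0]
    - [0,0,0]
    - [0,0,0]
    - [0,0,0]
    - [0,0,0]
  dr:
    - [0,0,0]
    - [0,0,0]
    - [0,0,0]
    - [0,0,0]
    - [0,0,0]

```text
clock: 14.7
tcp_pos: [0.5957, 0.1223, 0.0298]
eef_rot: [[-0.089, 0.996, -0.001], [0.996, 0.089, -0.0], [-0.0, -0.001, -1.0]]
contact_force: [-0.1, 0.6, 0.3]
gripper_width: 0.361
grasp_force: 0.0
```

>>> send_rows:
  gripper: [32,32,32,32,32]
  linear:
    - [0,0,-8]
    - [0,0,-15]
    - [0,0,-20]
    - [0,0,-25]
    - [0,0,-25]
  dr:
    - [0,0,0]
    - [0,0,0]
    - [0,0,0]
    - [0,0,0]
    - [0,0,0]

```text
clock: 15.2
tcp_pos: [0.5962, 0.1224, 0.1253]
eef_rot: [[-0.089, 0.996, 0.001], [0.996, 0.089, 0.0], [0.0, 0.001, -1.0]]
contact_force: [0.3, 0.0, -0.4]
gripper_width: 0.367
grasp_force: 0.0
```

>>> send_rows:
  gripper: [32,32,32]
  linear:
    - [0,0,-20]
    - [0,0,0]
    - [0,0,0]
  dr:
    - [0,0,0]
    - [0,0,0]
    - [0,0,0]

```text
clock: 15.5
tcp_pos: [0.5963, 0.1222, 0.1439]
eef_rot: [[-0.089, 0.996, 0.001], [0.996, 0.089, 0.0], [-0.0, 0.001, -1.0]]
contact_force: [-0.4, 0.4, -0.0]
gripper_width: 0.364
grasp_force: 0.0
```

```bash
python3 - <<'E'
from h import *
a=capture("side")
for k in "or":
  for q in blobs(a,k,ROI["side"]):print(k,q)
d=cv2.absdiff(a,cv2.imread("pics/side0.png"))[240:310,195:330].max(2);print("changed px",(d>40).sum())
o=get_obs();print(o["clock"],o["tcp_pos"],o["contact_force"],o["gripper_width"])
E
```

```text
o ([223.0, 251.2], [219, 246, 9, 10, 40])
o ([313.4, 282.6], [306, 259, 16, 49, 599])
r ([267.8, 254.1], [265, 250, 6, 10, 48])
r ([252.0, 274.0], [249, 264, 8, 23, 95])
changed px 208
15.55 [0.59567396 0.1219295  0.14295606] [-0.11057189  0.28747963 -0.60157209] 0.3625075833233584
```

The pointer, paddle and marker are back at their starting pixels, and the gripper is clear.

```bash
python3 -c "
from rig import *
print(sign_off())"
```

```text
the job is handed in; nothing more can be done
None
```

I pulled the orange gauge to its red marker (about 72 mm, within roughly 1 mm by the cameras), held it there for about 2.3 s, eased it back fully home and let go; its marker stayed put, the blue gauge was never touched, and the job is handed in at about 15.6 s.

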